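# Run the mould seam, then clamp the mould and hold it

## Task

Take the seam tool from its stand, run its tip slowly down in the seam groove along the top of the plaster mould, from the red dot to the blue dot, and stand the tool back in its stand. Then flip the red safety catch fully over, away from the lever, and only after that pull the black lever handle all the way towards the robot's side and keep it there: finish while still holding it, because it springs back. Do not disturb the jars or the doll.

Things in the scene. Friction and masses are not known exactly. Their poses are not given: they have to be found in the camera images.
- clamp: Green mould clamp fixed to the bench. Origin on the bench below the lever shaft's axis; x away from the robot, y left, z up (yaw varies). Base x -80 to 155, y -215 to 185, 18 mm thick. Left: white plaster mould, x 42 to 118, y 30 to 150, top z 65 mm; along its top at x 80 a groove along y, 12 wide, 5 deep, open at both ends. Right: lever and red catch. 16 mm shaft at x 0, z 45 mm.
- seam_start (a point): Point over the groove's middle line, level with the mould's top face, beside the red dot (dot 12 mm across, 19 mm beyond the groove's middle); 15 mm in from the mould's left end. Same axes as clamp: the groove runs along y, its floor is 5 mm lower.
- seam_end (a point): The same beside the blue dot, 90 mm from seam_start towards the lever (-y of the clamp).
- stylus: Seam tool, 50 g, standing upright in its stand, 130 mm long. Origin at the lowest point of its tip, z along the tool towards the handle. Handle: round wood 20 mm thick, from 50 to 130 mm above the tip, with a brass ring at its foot; below it a steel shank 6 mm thick ending in a 5 mm ball.
- stylus_tip (a point): Lowest point of the seam tool's tip (the tool's origin).
- stand: Wooden block 80 x 80 x 60 mm fixed to the bench, with an upright 15 mm hole right through its middle. Origin: centre of its underside. The tool's shank drops into the hole and the handle's foot rests on the block's top (tip then 10 mm above the bench).
- catch (a joint): Red safety catch: angle (rad) about an axle along clamp x, at clamp x 0, y -165, z 85 mm. Starts 0 to 0.2: tab upright, its nose bar (86 mm) lying in front of the lever's stem, blocking it. Grows to 1.35 (stop) as the tab is pushed to the right (-y) and down; the nose swings up. Stays where left; friction 0.06 N m. Clear gap of 55 mm between tab and stem; the post below the tab ends 80 mm up.
- catch_tab (a point): Middle of the upper edge of the catch's flat red tab, 65 mm from the axle, turning with it. Tab 26 mm wide along clamp x, 6 mm thick.
- lever (a joint): Lever angle in rad about the shaft axis (clamp x 0, z 45 mm). 0: leaning 0.4 rad away from the robot's side; it grows to 1.05 (stop) as the handle is pulled towards the robot's side (-x of the clamp). A spring pulls it back to 0 when let go: about 3 N at the handle at the start, 9 N at the stop. With the catch on it moves only about 0.1 before it is blocked.
- lever_grip (a point): Point on the axis of the lever's black round handle, which is 18 mm thick, 90 mm long, level along clamp y. It circles the shaft axis at 125 mm: 160 mm above the bench at 0, 170 on the way, 144 at the stop. The 14 mm steel stem joins it 45 mm to the right (-y) of this point. Pinch or cage it here from above, fingers closing along clamp x.
- red_jar: Bystander: closed red paint jar, 60 mm across, 85 mm high, 0.25 kg; origin at its underside.
- ink_jar: Bystander: closed dark ink jar, 60 mm across, 85 mm high; origin at its underside.
- doll: Bystander: painted figure in an orange robe, about 84 mm across at its foot and 140 mm high; origin at its underside.
There are look-alikes about, which are no part of the job. Of the things shaped like the stylus, the wooden one is meant.

How it is judged (in metres and radians):
On the way, in this order (a step that is already met when the one before it is completed fails the run):
1. the tool's tip is down in the groove beside the red dot (z of stylus_tip in the frame of seam_start between -0.009 and -0.0012 m and x of stylus_tip in the frame of seam_start between -0.007 and 0.007 m and y of stylus_tip in the frame of seam_start between -0.012 and 0.012 m), for 0.1 s.
2. the tip, still in the groove, passes 22 mm from the red end (z of stylus_tip in the frame of seam_start between -0.009 and -0.0012 m and x of stylus_tip in the frame of seam_start between -0.007 and 0.007 m and y of stylus_tip in the frame of seam_start between -0.0325 and -0.0125 m), for 0.04 s.
3. the tip, still in the groove, passes 45 mm from the red end (z of stylus_tip in the frame of seam_start between -0.009 and -0.0012 m and x of stylus_tip in the frame of seam_start between -0.007 and 0.007 m and y of stylus_tip in the frame of seam_start between -0.055 and -0.035 m), for 0.04 s.
4. the tip, still in the groove, passes 67 mm from the red end (z of stylus_tip in the frame of seam_start between -0.009 and -0.0012 m and x of stylus_tip in the frame of seam_start between -0.007 and 0.007 m and y of stylus_tip in the frame of seam_start between -0.0775 and -0.0575 m), for 0.04 s.
5. the tip is in the groove beside the blue dot (z of stylus_tip in the frame of seam_start between -0.009 and -0.0012 m and x of stylus_tip in the frame of seam_start between -0.007 and 0.007 m and y of stylus_tip in the frame of seam_start between -0.102 and -0.078 m), for 0.1 s.
6. the tool stands in its stand again and is let go (horizontal distance between stylus_tip and stand below 0.012 m and height (world z) of stylus_tip below 0.02 m and angle between stylus's own z axis and vertical below 0.12 rad and contact force between the fingers and stylus below 0.1 N), for 0.2 s.
7. the safety catch is flipped over (value of joint catch above 1 rad), for 0.1 s.
8. the lever is pulled home and held (value of joint lever above 0.9 rad and contact force between the fingers and clamp above 1 N), for 0.3 s.
At the end, for the whole second after the job is handed in: The lever is held by the gripper beyond 0.9 rad (stop 1.05), at rest, with more than 1 N on the clamp's parts; the catch is beyond 1.0 rad; the seam tool stands upright in its stand (within 12 mm of the hole's middle, tip below 20 mm, tilt below 0.12 rad), not touched (all of step 6 and all of step 8 and value of joint catch above 1 rad and velocity of joint lever between -0.2 and 0.2 rad/s); the arm keeps its last pose, push and grip.
It fails at once if the lever is forced past the catch while the catch is still on (value of joint lever above 0.3 rad and value of joint catch below 0.8 rad).
It fails at once if the tool is rushed along the groove (over 0.1 m/s between the dots) (z of stylus_tip in the frame of seam_start between -0.009 and -0.0012 m and x of stylus_tip in the frame of seam_start between -0.007 and 0.007 m and y of stylus_tip in the frame of seam_start between -0.077 and -0.013 m and linear speed of stylus above 0.1 m/s).
It fails at once if the red jar is shifted by over 30 mm or tipped (distance of red_jar from where it was at the start of the episode above 0.03 m or angle between red_jar's own z axis and vertical above 0.4 rad).
It fails at once if the ink jar is shifted by over 30 mm or tipped (distance of ink_jar from where it was at the start of the episode above 0.03 m or angle between ink_jar's own z axis and vertical above 0.4 rad).
It fails at once if the doll is shifted by over 30 mm or tipped (distance of doll from where it was at the start of the episode above 0.03 m or angle between doll's own z axis and vertical above 0.4 rad).
It also fails if it takes over 72 s, if anything falls off the work surface, if the arm or the gripper's body presses on something with over 40 N, if the wrist force passes 120 N, or if a joint passes its speed limit or range.

## Robot

A 6-joint arm with a two-finger parallel gripper is mounted at the origin on the work surface. World frame = base frame: x ahead of the robot, y to its left, z up, the work surface at z = 0. Lengths are in m, angles in degrees, forces in N, time in s.
With the tool pointing down it reaches from about 0.35 to 0.975 m from the base axis. Payload 4.9 kg.
Tool frame: the origin (TCP) lies at the very end of the fingers, on their centre line; the grasp point (between the pads) lies 19 mm behind it; z points along the fingers, y is the line along which they close (so a half turn about z gives the same grasp; the last joint's range is limited). The gripper opens to 85 mm and grips with 20 to 120 N. Pads are 22 mm wide; open, the fingers measure 114 mm over their backs; the gripper's body (76 mm by 85 mm) begins 54 mm behind the grasp point. The pads swing forward as they close: fully open they stand 13 mm farther back than shut.
Start: joints at [-80.386, 3.019, 92.412, -0, 84.569, -6.818], TCP at [0.177, -0.599, 0.231] pointing down, gripper open.
Joint ranges: [-172.51, 172.51], [-57.92, 126.97], [3.15, 148.05], [-58.71, 238.71], [5.1, 150.11], [-179.66, 179.66]. Speed limits (degrees/s): [147.25, 147.25, 180, 180, 180, 180].

## Interface

Orientations are given as a 3x3 rotation matrix whose columns are the frame's x, y, z axes.
In Python, from plant import r, eyes, sign_off gives the robot as it stands.
- The arm moves only by the shell command python3 -m handwheel 'ROWS'. ROWS is text: rows parted by semicolons, each of 7 numbers parted by spaces: the turn, a rotation vector about the world's x, y, z in degrees, then the shift along the world's x, y, z in m, then the opening, from -1 (shut) to 1 (fully open). A call has exactly 8 rows; each row shifts and turns the commanded pose from where the row before left it; what a row does not reach is not made up. A row lasts 1/8 s, in which the tool goes at most 62.5 mm and 10.7 degrees, less where a joint would pass 70% of its speed; a pose out of reach is approached as far as the arm can. A call with a gripper value outside its range is refused whole. The fingers move at their own pace and stop on an object; the grip force is fixed at half the most. Time passes only in rows, so rows that do not move let the fingers close, or fill a call up. It gives the time, the measured TCP pose, the force, the opening and the grip force at its end, in the units of the state.
- r.sense(): the state, without advancing time (a new reading comes with each control period).
- eyes.snapshot(name): name is "scene" or "top" or "wrist"; returns a dict with "pixels" (420x560x3 uint8, red, green, blue), "range_z" (420x560 float32, m along the optical axis (not along the pixel's ray), 0 where there is no reading), "camera_matrix" (3x3 intrinsics, pixels), "dist_coeffs" ([k1, k2, p1, p2, k3] as OpenCV has them; the pictures are not rectified), "R" (3x3) and "t" (3): a world point X has camera coordinates R X + t. Camera axes: x right, y down, z forward; pixel columns grow to the right and rows downward; lengths in m; the calibration is good to about 2 mm. A picture is of the moment at which its call begins.
- sign_off(): hands the job in; it is judged then, once.
The state is a dict: "time_s": time; "q": joint angles; "qvel": joint speeds; "effort": joint torques, N m; "tool_pos": TCP position; "tcp_rot": TCP orientation; "wrist_force": force on the tool from outside, world axes, zero at the start; "torque": the same for the moment, N m; "grip_width": opening from 0.0 (shut) to 1.0 (fully open); "finger_force": force on a finger pad.
Only numpy, scipy, OpenCV 4.12 (cv2) and the standard library are available. Lean on these libraries where they do the work, as an engineer would, in place of code of your own. Each camera call takes 0.05 s, during which the arm holds its last target. There are 200 camera calls.

## Working session

There is one attempt and no reset: what is moved stays moved. The work goes in short steps, Python scripts to look and compute and a shell command to move; the robot and the scene stay as the last step left them, time stands still between calls to the robot, and variables do not carry over. Pictures are saved under pics/ and viewed, at most 11 in all, crops included, and the job is handed in when it is done.

```bash
mkdir -p pics; ls; cat > h.py <<'E'
import numpy as np, cv2
from plant import r, eyes, sign_off
def snap(n):
    s=eyes.snapshot(n); np.savez('/tmp/%s.npz'%n,**s); return s
def load(n): return dict(np.load('/tmp/%s.npz'%n))
def ray(s,px):
    p=cv2.undistortPoints(np.array(px,float).reshape(-1,1,2),s['camera_matrix'],s['dist_coeffs']).reshape(-1,2)
    d=np.c_[p,np.ones(len(p))]@s['R']; return -s['R'].T@s['t'],d
def on_plane(s,px,z):
    c,d=ray(s,px); return c+d*((z-c[2])/d[:,2])[:,None]
def by_depth(s,px):
    c,d=ray(s,px); px=np.array(px,int).reshape(-1,2); return c+d*s['range_z'][px[:,1],px[:,0]][:,None]
def proj(s,X):
    return cv2.projectPoints(np.array(X,float).reshape(-1,1,3),cv2.Rodrigues(s['R'])[0],s['t'],s['camera_matrix'],s['dist_coeffs'])[0].reshape(-1,2)
def two(s1,p1,s2,p2):
    a,d=ray(s1,p1);b,e=ray(s2,p2);d=d[0];e=e[0]
    k=np.linalg.lstsq(np.c_[d,-e],b-a,rcond=None)[0]; P=a+k[0]*d;Q=b+k[1]*e; return (P+Q)/2,np.linalg.norm(P-Q)
def save(s,n,box=None,f=1):
    im=s['pixels'][...,::-1]
    if box: im=im[box[1]:box[3],box[0]:box[2]]
    cv2.imwrite('pics/'+n,cv2.resize(im,None,fx=f,fy=f,interpolation=cv2.INTER_CUBIC))
E
python3 - <<'E'
from h import *
st=r.sense(); print({k:np.round(v,3).tolist() for k,v in st.items()})
for n in('scene','top'):
    s=snap(n); save(s,n+'.png',f=1.4)
    print(n,-s['R'].T@s['t'], s['R'][2])
E
```

```text
pics
{'time_s': 0.0, 'q': [-80.386, 3.059, 92.493, -0.0, 84.567, -6.817], 'qvel': [-0.065, 0.006, -0.031, -0.032, 0.02, 0.01], 'effort': [-0.001, -39.369, -37.018, -0.0, 0.007, -0.0], 'tool_pos': [0.177, -0.599, 0.23], 'tcp_rot': [[0.959, 0.283, -0.0], [0.283, -0.959, 0.002], [0.0, -0.002, -1.0]], 'wrist_force': [-0.051, 0.188, 0.054], 'torque': [-0.046, -0.02, -0.018], 'finger_force': 0.0, 'grip_width': 1.002}
scene [ 0.76816679 -0.55317178  0.98407165] [-0.26920307  0.50646438 -0.81916027]
top [ 0.36312865 -0.02870654  1.29493897] [ 0.10309992  0.01368903 -0.9945768 ]
```

View pics/scene.png

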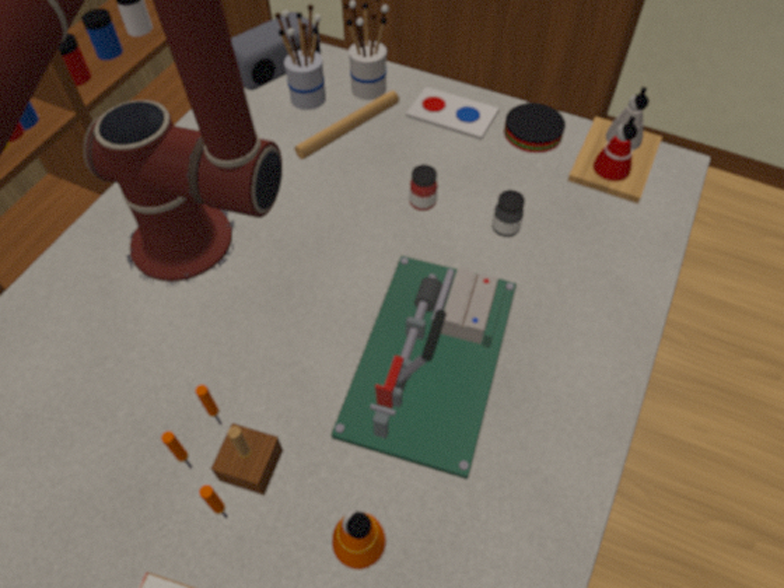

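View pics/top.png

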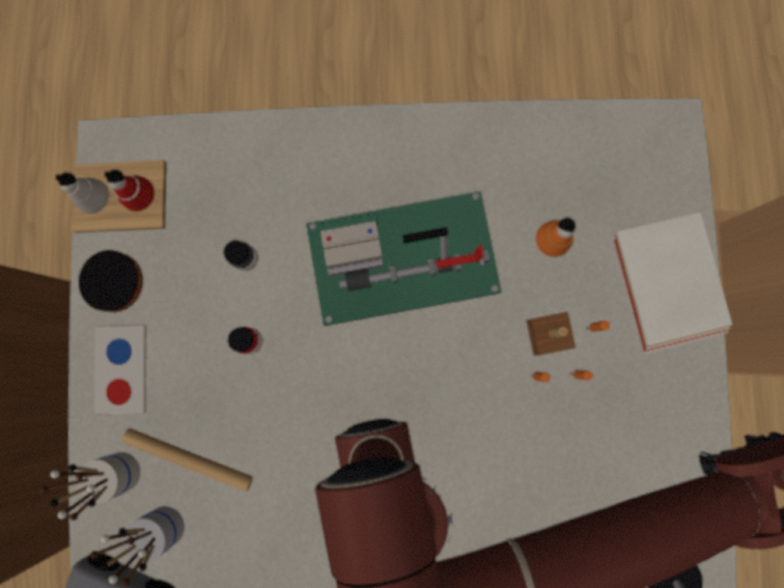

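The scene view shows the wooden tool in its stand at about (170,312) in original pixels. Around it stand three orange look-alikes at (148,286), (125,319) and (151,356). The mould's dots are at (347,200) red and (339,228) blue, and a decoy dot card lies at (310-333,75-81). The top view shows the tool at about (400,237), the red dot at (234,170), the blue dot at (264,165), the catch at (328,184) and the lever handle at (304,169). I choose the wooden tool, which is the one in the block.

```bash
cat > m1.py <<'E'
from h import *
T,S=load('top'),load('scene')
def blobs(s,lo,hi,box,amin=8):
    h=cv2.cvtColor(s['pixels'],cv2.COLOR_RGB2HSV); m=cv2.inRange(h,np.array(lo),np.array(hi)); k=np.zeros_like(m); x0,y0,x1,y1=box; k[y0:y1,x0:x1]=m[y0:y1,x0:x1]
    n,l,st,c=cv2.connectedComponentsWithStats(k); return [(st[i,4],c[i].round(1),l==i) for i in np.argsort(-st[1:,4])+1 if st[i,4]>=amin] if n>1 else []
if __name__=='__main__':
    for n,s,bx in(('top',T,(210,130,365,240)),('scene',S,(235,175,375,340))):
        b=blobs(s,(60,60,20),(90,255,255),bx)
        m=np.any([x[2] for x in b if x[0]>100],0).astype(np.uint8)
        hull=cv2.convexHull(np.argwhere(m)[:,::-1].astype(np.int32))
        q=cv2.approxPolyN(hull,4).reshape(-1,2).astype(float) 
        P=on_plane(s,q,.018); c=P.mean(0)
        rect=cv2.minAreaRect((on_plane(s,hull.reshape(-1,2),.018)[:,:2]*1000).astype(np.float32))
        print(n,'green',P[:,:2].round(4).tolist(),c.round(4),rect)
    D={}
    for n,s,bx in(('top',T,(225,155,275,180)),('scene',S,(325,190,365,240))):
        for col,lo,hi in(('red',(0,90,60),(8,255,255)),('blue',(100,90,50),(130,255,255))):
            for a,c,_ in blobs(s,lo,hi,bx,3)[:2]: print(n,col,a,c); D.setdefault((n,col),c)
    for col in('red','blue'):
        print(col,two(T,D['top',col],S,D['scene',col]),on_plane(T,D['top',col],.065),on_plane(S,D['scene',col],.065))
    for n,s,bx in(('top',T,(370,220,420,260)),('scene',S,(145,295,210,355))):
        hsv=cv2.cvtColor(s['pixels'],cv2.COLOR_RGB2HSV)
        for a,c,m in blobs(s,(5,60,20),(25,255,255),bx,50)[:1]:
            ij=np.argwhere(m)[:,::-1]; P=by_depth(s,ij); 
            for lab,z0,z1 in(('standtop',.05,.068),('handletop',.125,.15)):
                k=(P[:,2]>z0)&(P[:,2]<z1)
                if k.sum()>2:
                    r_=cv2.minAreaRect((P[k,:2]*1000).astype(np.float32)); print(n,lab,k.sum(),P[k].mean(0).round(4),np.median(P[k,2]),r_, ij[k].mean(0))
    save(S,'crop.png',(110,265,225,390),4.5)
E
python3 m1.py
```

```text
top green [[0.4377, 0.1512], [0.6644, 0.1854], [0.7252, -0.2024], [0.4996, -0.2382]] [ 0.5817 -0.026   0.018 ] ((581.7789306640625, -26.179718017578125), (229.63235473632812, 393.09295654296875), 8.772736549377441)
scene green [[0.7253, -0.2069], [0.4975, -0.2404], [0.4369, 0.1515], [0.6656, 0.1861]] [ 0.5813 -0.0274  0.018 ] ((581.1434326171875, -27.470687866210938), (229.38632202148438, 398.2986755371094), 8.889416694641113)
top red 10 [234.2 170. ]
top blue 4 [263.5 164.5]
scene red 10 [346.8 200. ]
scene blue 7 [339.  228.3]
red (array([0.61939357, 0.13096162, 0.0709882 ]), np.float64(0.0005986250107676648)) [[0.62091255 0.13190296 0.065     ]] [[0.61817917 0.13524323 0.065     ]]
blue (array([0.63341402, 0.04293994, 0.06926577]), np.float64(0.000694337398422873)) [[0.6346602  0.04337329 0.065     ]] [[0.63250723 0.04549128 0.065     ]]
top standtop 661 [ 0.4027 -0.3369  0.0601] 0.05999798316348093 ((403.143310546875, -339.7037048339844), (80.52621459960938, 82.06173706054688), 9.400903701782227) [393.91527988 237.91225416]
top handletop 48 [ 0.4034 -0.3388  0.1383] 0.1394055952658505 ((403.5732727050781, -339.4257507324219), (18.500598907470703, 18.68028450012207), 27.034326553344727) [401.47916667 236.47916667]
scene standtop 1147 [ 0.4079 -0.3429  0.0604] 0.06062422624480246 ((401.8280334472656, -339.27142333984375), (80.66280364990234, 81.81671142578125), 9.376514434814453) [175.53095031 325.83958152]
scene handletop 100 [ 0.404  -0.3395  0.1384] 0.14009924993563833 ((402.7803955078125, -338.57757568359375), (18.503320693969727, 18.521656036376953), 4.009362697601318) [167.25 309.58]
```

View pics/crop.png

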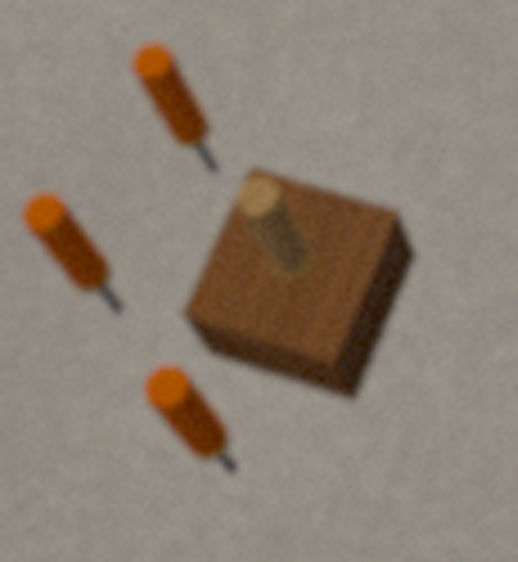

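The crop confirms the choice: the pale wooden handle at crop (262,195), original (168,308), stands in the block, and the three orange ones stand free. Next I measure the neighbours, the lever and the catch from the same pictures.

```bash
python3 - <<'E'
from m1 import *
th=np.radians(8.9); R=np.array([[np.cos(th),-np.sin(th)],[np.sin(th),np.cos(th)]]); O=np.array([.5421,-.0177])
cl=lambda P:(np.atleast_2d(P)[:,:2]-O)@R
print('start',O+R@[.08,.135],'end',O+R@[.08,.045])
for n,s,bx in(('top',T,(370,215,450,280)),('scene',S,(100,265,185,375))):
    for a,c,m in blobs(s,(5,200,120),(14,255,255),bx,8): 
        P=by_depth(s,np.argwhere(m)[:,::-1]); print(n,'orange',a,c,P[P[:,2]>P[:,2].max()-.01].mean(0).round(3))
for n,s,bx in(('top',T,(280,155,325,180)),('scene',S,(295,215,325,262))):
    for a,c,m in blobs(s,(0,0,0),(179,255,45),bx,30)[:2]:
        P=by_depth(s,np.argwhere(m)[:,::-1]); P=P[P[:,2]>.13]; C=cl(P)
        print(n,'handle',a,c,'z',P[:,2].max().round(4),np.median(P[:,2]).round(4),'clamp x',np.percentile(C[:,0],[3,50,97]).round(4),'y',np.percentile(C[:,1],[2,98]).round(4))
for n,s,bx in(('top',T,(305,170,355,200)),('scene',S,(255,245,300,300))):
    for a,c,m in blobs(s,(0,140,60),(8,255,255),bx,20)[:2]:
        P=by_depth(s,np.argwhere(m)[:,::-1]); C=np.c_[cl(P),P[:,2]]
        t=C[C[:,2]>C[:,2].max()-.012]
        print(n,'catch',a,c,'lo',np.percentile(C,2,0).round(3),'hi',np.percentile(C,98,0).round(3),'top part',t.mean(0).round(4),len(t))
E
```

```text
start [0.60025089 0.12805141] end [0.61417482 0.03913502]
top orange 8 [384.  268.4] [ 0.318 -0.293  0.129]
scene orange 45 [146.8 351.3] [ 0.414 -0.428  0.131]
scene orange 35 [119.7 312.8] [ 0.316 -0.388  0.13 ]
scene orange 28 [144.  279.2] [ 0.316 -0.302  0.13 ]
top handle 182 [303.2 167.7] z 0.1758 0.1676 clamp x [0.0418 0.0484 0.0562] y [-0.1041 -0.0206]
scene handle 191 [309.1 240.6] z 0.9841 0.1688 clamp x [0.0434 0.0495 0.0555] y [-0.1064 -0.0245]
top catch 204 [329.5 184.5] lo [-0.012 -0.168  0.087] hi [ 0.011 -0.08   0.154] top part [-0.1785  0.0168  1.2949] 3
scene catch 296 [277.7 273.5] lo [-0.016 -0.17   0.059] hi [ 0.012 -0.078  0.151] top part [ 0.1405 -0.564   0.9841] 2
```

```bash
python3 -m handwheel '0 0 -1 0.04 0.046 0 1; 0 0 -1 0.04 0.046 0 1; 0 0 -1 0.04 0.046 0 1; 0 0 -1 0.04 0.046 0 1; 0 0 -1 0.04 0.046 0 1; 0 0 -1 0.026 0.03 0 1; 0 0 -1.5 0 0 0 1; 0 0 0 0 0 0 1'
python3 - <<'E'
from h import *
s=snap('wrist'); save(s,'w1.png'); st=r.sense(); print(st['tool_pos'],st['tcp_rot'][:,1],st['q']); print(proj(s,[[.403,-.339,.14],[.403,-.339,.06]]))
E
```

```text
time_s: 1.1
tool_pos: [0.4024, -0.3396, 0.2309]
tcp_rot: [[0.988, 0.155, -0.001], [0.155, -0.988, 0.0], [-0.001, -0.0, -1.0]]
wrist_force: [-0.5, -1.8, -0.7]
grip_width: 1.001
finger_force: 0.0
[ 0.40220764 -0.34001606  0.23101477] [ 1.54601201e-01 -9.87976942e-01 -1.77400069e-04] [-4.82974984e+01 -1.05575062e+01  1.05383061e+02 -2.22565580e-02
  8.52008366e+01  3.28106977e+01]
[[281.35894022 210.99005634]
 [281.3345041  187.02078157]]
```

```bash
python3 - <<'E'
from m1 import *
W=load('wrist'); z=W['range_z']
ij=np.argwhere(z>0)[:,::-1]; P=by_depth(W,ij)
k=(np.hypot(P[:,0]-.403,P[:,1]+.339)<.03)&(P[:,2]>.1)&(P[:,2]<.16); Q=P[k]; t=Q[Q[:,2]>.133]
print(k.sum(),np.median(t,0),[ (a,b) for a,b in zip(t.min(0),t.max(0))], ij[k].mean(0))
k=(np.abs(P[:,2]-.06)<.004)&(np.hypot(P[:,0]-.403,P[:,1]+.339)<.08); print(cv2.minAreaRect((P[k,:2]*1000).astype(np.float32)))
E
```

```text
822 [ 0.4041093  -0.33874219  0.13891738] [(np.float64(0.3942753914970145), np.float64(0.41324065454038583)), (np.float64(-0.3485260205385569), np.float64(-0.3292324069566101)), (np.float64(0.1330124706874632), np.float64(0.14101058584539042))] [281.3649635  204.41849148]
((405.5140380859375, -359.02520751953125), (80.67487335205078, 119.25074768066406), 9.442322731018066)
```

View pics/w1.png

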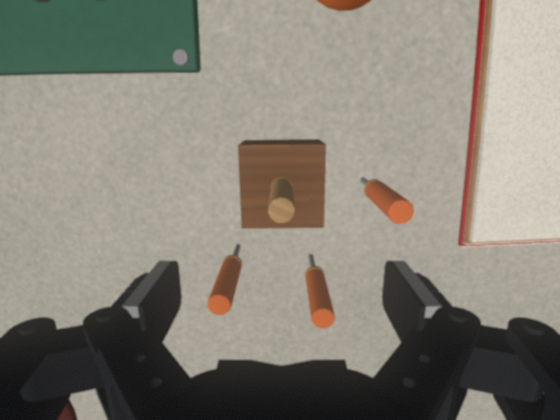

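The wrist view shows the wooden handle's top at (281,208), centred on the TCP line, with the orange ones at (218,300), (320,315) and (400,210) clear of the fingers. I descend and grip.

```bash
python3 -m handwheel '0 0 0 0.0015 0.001 0 0.1; 0 0 0 0 0 0 0.1; 0 0 0 0 0 -0.04 0.1; 0 0 0 0 0 -0.04 0.1; 0 0 0 0 0 -0.035 0.1; 0 0 0 0 0 -0.02 0.1; 0 0 0 0 0 -0.01 0.1; 0 0 0 0 0 0 0.1'
python3 -m handwheel '0 0 0 0 0 0 -1; 0 0 0 0 0 0 -1; 0 0 0 0 0 0 -1; 0 0 0 0 0 0 -1; 0 0 0 0 0 0.01 -1; 0 0 0 0 0 0.02 -1; 0 0 0 0 0 0.04 -1; 0 0 0 0 0 0.04 -1'
```

```text
time_s: 2.15
tool_pos: [0.404, -0.3385, 0.086]
tcp_rot: [[0.988, 0.155, -0.001], [0.155, -0.988, 0.001], [-0.001, -0.001, -1.0]]
wrist_force: [-0.0, 0.8, 0.8]
grip_width: 0.55
finger_force: 0.0
time_s: 3.15
tool_pos: [0.4038, -0.3379, 0.1969]
tcp_rot: [[0.988, 0.155, -0.001], [0.155, -0.988, 0.001], [-0.001, -0.001, -1.0]]
wrist_force: [0.1, -1.2, -0.4]
grip_width: 0.216
finger_force: 58.5
```

```bash
python3 -m handwheel '0 0 0 0 0 0.05 -1; 0 0 0 0 0 0.045 -1; 0 0 0 0.0218 0.052 0 -1; 0 0 0 0.0218 0.052 0 -1; 0 0 0 0.0218 0.052 0 -1; 0 0 0 0.0218 0.052 0 -1; 0 0 0 0.0218 0.052 0 -1; 0 0 0 0.0218 0.052 0 -1'
python3 -m handwheel '0 0 0 0.0218 0.052 0 -1; 0 0 0 0.0218 0.052 0 -1; 0 0 0 0.021 0.05 0 -1; 0 0 0 0 0 -0.05 -1; 0 0 0 0 0 -0.05 -1; 0 0 0 0 0 -0.02 -1; 0 0 0 0 0 0 -1; 0 0 0 0 0 0 -1'
python3 - <<'E'
from h import *
st=r.sense(); print(st['tool_pos'],st['tcp_rot'][:,1:],st['wrist_force'])
s=snap('wrist'); save(s,'w2.png'); S=snap('scene'); p=st['tool_pos'].copy(); 
q=proj(S,[p-[0,0,.076],[.6003,.1281,.065],p])
print(q,proj(s,[p-[0,0,.076],[.6003,.1281,.065],[.6142,.0391,.065]])); x,y=q[0].astype(int); save(S,'s2.png',(x-60,y-50,x+60,y+50),5)
E
```

```text
time_s: 4.15
tool_pos: [0.5352, -0.0245, 0.2913]
tcp_rot: [[0.988, 0.155, -0.0], [0.155, -0.988, -0.0], [-0.0, 0.0, -1.0]]
wrist_force: [0.9, -1.2, -0.3]
grip_width: 0.219
finger_force: 58.7
time_s: 5.15
tool_pos: [0.6012, 0.1275, 0.1741]
tcp_rot: [[0.988, 0.155, 0.004], [0.155, -0.988, 0.0], [0.004, 0.0, -1.0]]
wrist_force: [-0.9, -0.0, -0.8]
grip_width: 0.218
finger_force: 58.7
[0.60118326 0.12747883 0.1741093 ] [[ 1.54918321e-01  4.10973822e-03]
 [-9.87927252e-01  3.98945368e-04]
 [ 2.42546814e-04 -9.99991475e-01]] [-0.93124146 -0.04997548 -0.76531906]
[[340.93069797 191.98778034]
 [339.3087567  199.55671591]
 [344.3844525  172.42328453]] [[282.09342943 218.70238344]
 [280.98482851 206.76249298]
 [398.74565432 206.79677757]]
```

View pics/w2.png

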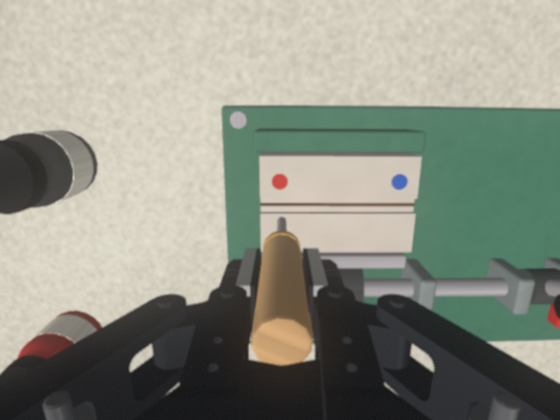

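View pics/s2.png

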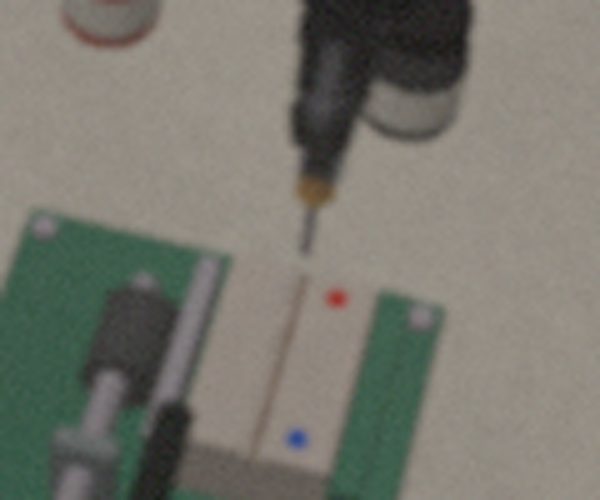

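The wrist view shows the tip at about (282,219), as predicted, with the groove at rows 205–211, red at (280,181) and blue at (400,182). The scene crop shows the tip above the groove's red end. I take the groove's middle from the brightness profile.

```bash
python3 - <<'E'
from m1 import *
W=load('wrist'); g=cv2.cvtColor(W['pixels'],cv2.COLOR_RGB2GRAY).astype(float)
for c in(300,345,390):
    print(c,dict(zip(range(198,218),g[198:218,c-6:c+7].mean(1).round().astype(int).tolist())))
    P=by_depth(W,[[c,i] for i in range(190,226,2)]); print((P[:,2]*1000).round(1).tolist())
for lo,hi in(((0,120,60),(8,255,255)),((100,90,50),(130,255,255))):
    a,c,_=blobs(W,lo,hi,(260,170,420,195),20)[0]; print(a,c,on_plane(W,c,.065))
# edges world at pixel rows
for c in(300,390): print(on_plane(W,[[c,203],[c,208],[c,213]],.065).round(4).tolist())
E
```

```text
300 {198: 206, 199: 206, 200: 206, 201: 201, 202: 176, 203: 125, 204: 99, 205: 131, 206: 175, 207: 199, 208: 206, 209: 206, 210: 201, 211: 180, 212: 150, 213: 160, 214: 190, 215: 202, 216: 203, 217: 202}
[64.0, 64.4, 64.2, 64.6, 64.5, 58.7, 58.6, 59.0, 58.4, 59.9, 59.0, 60.5, 64.5, 63.2, 64.6, 63.5, 63.7, 63.0]
345 {198: 202, 199: 202, 200: 202, 201: 199, 202: 178, 203: 135, 204: 105, 205: 120, 206: 161, 207: 192, 208: 202, 209: 203, 210: 199, 211: 181, 212: 152, 213: 158, 214: 190, 215: 203, 216: 204, 217: 204}
[64.6, 65.1, 63.8, 64.1, 64.2, 57.5, 60.2, 59.6, 58.7, 59.4, 58.9, 59.8, 63.1, 62.9, 64.6, 64.3, 64.6, 62.7]
390 {198: 199, 199: 199, 200: 200, 201: 196, 202: 176, 203: 134, 204: 103, 205: 119, 206: 159, 207: 190, 208: 200, 209: 200, 210: 196, 211: 178, 212: 150, 213: 157, 214: 189, 215: 202, 216: 203, 217: 202}
[63.9, 66.0, 64.4, 63.7, 64.8, 57.9, 59.0, 60.1, 59.7, 58.6, 59.9, 59.7, 63.7, 64.6, 64.4, 65.9, 63.8, 64.3]
162 [279.4 181.2] [[0.61964757 0.13232226 0.065     ]]
166 [399.2 181.4] [[0.6334786 0.0435766 0.065    ]]
[[0.6055, 0.1143, 0.065], [0.6016, 0.1136, 0.065], [0.5977, 0.113, 0.065]]
[[0.6161, 0.0465, 0.065], [0.6122, 0.0455, 0.065], [0.6083, 0.0446, 0.065]]
```

```bash
python3 -m handwheel '0 0 0 0 0 -0.015 -1; 0 0 0 0 0 -0.012 -1; 0 0 0 0 0 0 -1; 0 0 0 0 0 0 -1; 0 0 0 0 0 0 -1; 0 0 0 0 0 0 -1; 0 0 0 0 0 0 -1; 0 0 0 0 0 0 -1'
python3 - <<'E'
from m1 import *
st=r.sense(); print(st['tool_pos'],st['wrist_force'],st['tcp_rot'][:,2])
s=snap('wrist'); p=st['tool_pos']
print(proj(s,[p-[0,0,.076],[.6003,.1281,.065]]))
W=s; save(W,'w3.png',(220,150,420,270),4)
E
```

```text
time_s: 6.25
tool_pos: [0.5997, 0.1275, 0.1444]
tcp_rot: [[0.988, 0.155, 0.0], [0.155, -0.988, -0.0], [0.0, 0.0, -1.0]]
wrist_force: [-0.2, -0.5, 0.4]
grip_width: 0.216
finger_force: 58.6
[0.59974337 0.12752157 0.14441969] [-0.15906868 -0.46745107  0.36221506] [ 1.74623320e-04 -5.92835214e-06 -9.99999985e-01]
[[282.17709699 218.28012267]
 [281.44605284 215.86218396]]
```

View pics/w3.png

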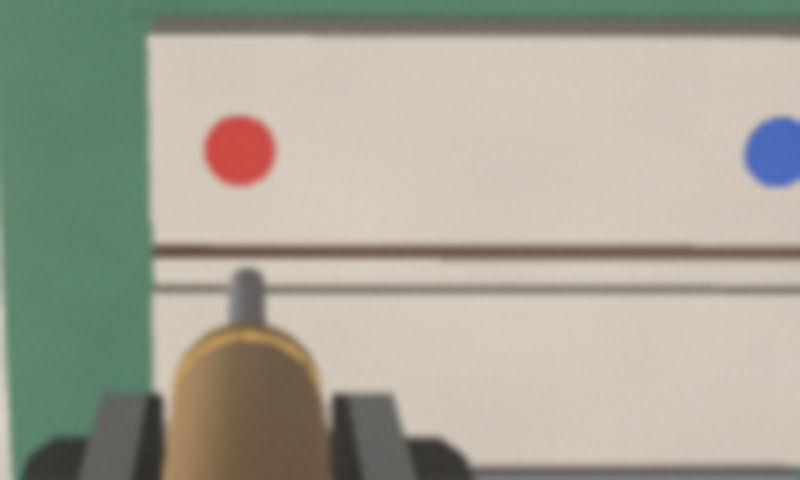

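The crop shows the tip at original (282,217), midway between the groove's edges at rows 211 and 222. I lower it into the groove.

```bash
python3 -m handwheel '0 0 0 0 0 -0.003 -1; 0 0 0 0 0 -0.0035 -1; 0 0 0 0 0 0 -1; 0 0 0 0 0 0 -1; 0 0 0 0 0 0 -1; 0 0 0 0 0 0 -1; 0 0 0 0.0009 -0.0055 0 -1; 0 0 0 0.0009 -0.0055 0 -1'
```

```text
time_s: 7.3
tool_pos: [0.6015, 0.1162, 0.1378]
tcp_rot: [[0.988, 0.155, -0.0], [0.155, -0.988, -0.0], [-0.0, 0.0, -1.0]]
wrist_force: [0.2, 0.3, 0.3]
grip_width: 0.221
finger_force: 58.7
```

```bash
python3 -m handwheel '0 0 0 -0.0009 0.0055 0 -1; 0 0 0 -0.0009 0.0055 0 -1; 0 0 0 0 0 -0.001 -1; 0 0 0 0 0 -0.0005 -1; 0 0 0 0 0 0 -1; 0 0 0 0 0 0 -1; 0 0 0 0 0 0 -1; 0 0 0 0 0 0 -1'
```

```text
time_s: 8.3
tool_pos: [0.6001, 0.128, 0.1372]
tcp_rot: [[0.988, 0.155, 0.001], [0.155, -0.988, 0.001], [0.001, -0.001, -1.0]]
wrist_force: [-1.3, 2.1, 4.9]
grip_width: 0.219
finger_force: 59.0
```

The tip touches the floor (4.9 N), so I lift it by 0.5 mm and run along the groove.

```bash
python3 -m handwheel '0 0 0 0 0 0.0008 -1; 0 0 0 0.0009 -0.0056 0 -1; 0 0 0 0.0009 -0.0056 0 -1; 0 0 0 0.0009 -0.0056 0 -1; 0 0 0 0.0009 -0.0056 0 -1; 0 0 0 0.0009 -0.0056 0 -1; 0 0 0 0.0009 -0.0056 0 -1; 0 0 0 0.0009 -0.0056 0 -1'
python3 -m handwheel '0 0 0 0.0009 -0.0056 0 -1; 0 0 0 0.0009 -0.0056 0 -1; 0 0 0 0.0009 -0.0056 0 -1; 0 0 0 0.0009 -0.0056 0 -1; 0 0 0 0.0009 -0.0056 0 -1; 0 0 0 0.0009 -0.0056 0 -1; 0 0 0 0.0009 -0.0056 0 -1; 0 0 0 0.0009 -0.0056 0 -1'
```

```text
time_s: 9.3
tool_pos: [0.6061, 0.0881, 0.1372]
tcp_rot: [[0.988, 0.155, 0.0], [0.155, -0.988, 0.0], [0.0, -0.0, -1.0]]
wrist_force: [-1.8, 5.0, 5.1]
grip_width: 0.217
finger_force: 59.1
time_s: 10.3
tool_pos: [0.6131, 0.0435, 0.1372]
tcp_rot: [[0.988, 0.155, -0.0], [0.155, -0.988, 0.001], [-0.0, -0.001, -1.0]]
wrist_force: [-0.6, 4.5, 5.2]
grip_width: 0.216
finger_force: 59.2
```

```bash
python3 -m handwheel '0 0 0 0.0009 -0.0056 0 -1; 0 0 0 0 0 0 -1; 0 0 0 0 0 0 -1; 0 0 0 0 0 0 -1; 0 0 0 0 0 0.01 -1; 0 0 0 0 0 0.04 -1; 0 0 0 0 0 0.05 -1; 0 0 0 0 0 0.05 -1'
python3 -m handwheel '0 0 0 -0.029 -0.052 0 -1; 0 0 0 -0.029 -0.052 0 -1; 0 0 0 -0.029 -0.052 0 -1; 0 0 0 -0.029 -0.052 0 -1; 0 0 0 -0.029 -0.052 0 -1; 0 0 0 -0.029 -0.052 0 -1; 0 0 0 -0.029 -0.052 0 -1; 0 0 0 0 0 0 -1'
python3 - <<'E'
from h import *
print(r.sense()['tool_pos'],r.sense()['q'])
E
```

```text
time_s: 11.3
tool_pos: [0.6131, 0.0385, 0.2873]
tcp_rot: [[0.988, 0.156, -0.003], [0.156, -0.988, 0.001], [-0.003, -0.001, -1.0]]
wrist_force: [-0.6, 0.4, -0.1]
grip_width: 0.22
finger_force: 58.6
time_s: 12.3
tool_pos: [0.4089, -0.3281, 0.2861]
tcp_rot: [[0.989, 0.15, -0.002], [0.15, -0.989, 0.002], [-0.001, -0.002, -1.0]]
wrist_force: [0.7, 0.5, -0.7]
grip_width: 0.222
finger_force: 58.8
[ 0.40891246 -0.32809254  0.28609401] [-4.68813896e+01 -1.23572290e+01  1.01721601e+02  5.50547956e-03
  9.07766221e+01  3.45121548e+01]
```

```bash
python3 -m handwheel '0 0 0 -0.0075 -0.013 0 -1; 0 0 0 0 0 -0.05 -1; 0 0 0 0 0 -0.05 -1; 0 0 0 0 0 -0.025 -1; 0 0 0 0 0 0 -1; 0 0 0 0 0 0 -1; 0 0 0 0 0 0 -1; 0 0 0 0 0 0 -1'
python3 - <<'E'
from m1 import *
st=r.sense(); p=st['tool_pos']; print(p,st['tcp_rot'][:,1:],st['wrist_force'])
W=snap('wrist'); save(W,'w4.png',(200,140,360,270),5); print(proj(W,[p-[0,0,.076],p-[0,0,.026],[.4037,-.3390,.06]]))
h=cv2.cvtColor(W['pixels'],cv2.COLOR_RGB2HSV)
S=snap('scene'); ij=np.argwhere(np.ones((420,560)))[:,::-1]; P=by_depth(S,ij); k=(np.hypot(P[:,0]-.4037,P[:,1]+.339)<.03)&(P[:,2]>.068)&(P[:,2]<.15); Q=P[k]
for z in np.arange(.07,.15,.01):
    q=Q[np.abs(Q[:,2]-z)<.005]; print(z.round(3),len(q),q.mean(0).round(4) if len(q) else '')
E
```

```text
time_s: 13.3
tool_pos: [0.4042, -0.3396, 0.1636]
tcp_rot: [[0.988, 0.155, 0.002], [0.155, -0.988, -0.002], [0.001, 0.002, -1.0]]
wrist_force: [-0.6, 0.6, 0.1]
grip_width: 0.22
finger_force: 58.8
[ 0.40421486 -0.33959687  0.16364196] [[ 0.15548546  0.00171399]
 [-0.98783593 -0.00186413]
 [ 0.00210797 -0.99999679]] [-0.60635218  0.63585207  0.11762835]
[[281.89572609 218.40535413]
 [282.28246181 246.77561163]
 [280.84581543 207.85935561]]
0.07 0 
0.08 0 
0.09 3 [ 0.4019 -0.3404  0.0909]
0.1 7 [ 0.4033 -0.3395  0.1003]
0.11 6 [ 0.4024 -0.34    0.1108]
0.12 3 [ 0.4028 -0.3405  0.1177]
0.13 0 
0.14 21 [ 0.4078 -0.3427  0.141 ]
```

View pics/w4.png

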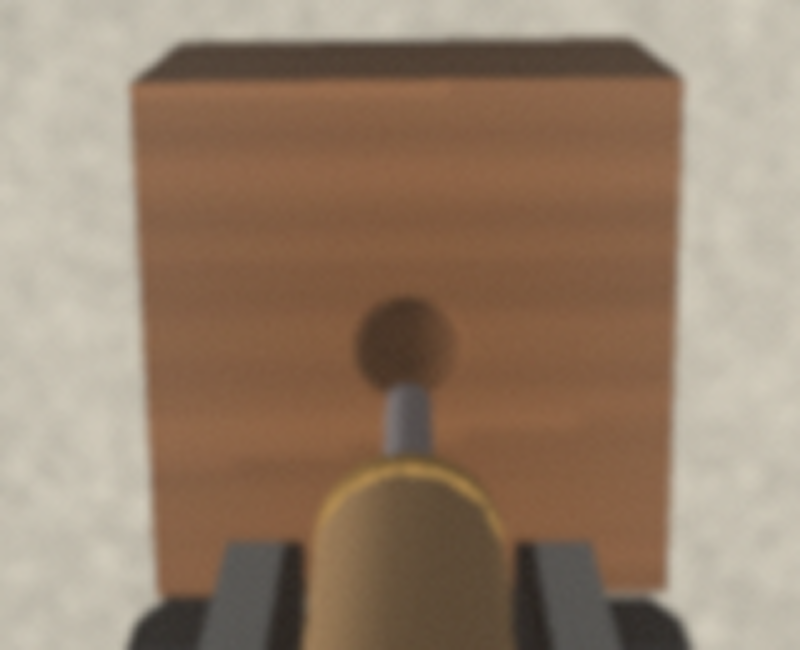

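The crop shows the hole centred at about (281.4,209) in original pixels and the tip just over it at (281.6,218), about 1 mm off in x. I correct that and lower it into the stand.

```bash
python3 -m handwheel '0 0 0 -0.001 0 -0.005 -1; 0 0 0 0 0 -0.02 -1; 0 0 0 0 0 -0.02 -1; 0 0 0 0 0 -0.015 -1; 0 0 0 0 0 -0.01 -1; 0 0 0 0 0 -0.005 -1; 0 0 0 0 0 0 -1; 0 0 0 0 0 0 -1'
```

```text
time_s: 14.4
tool_pos: [0.403, -0.3395, 0.0879]
tcp_rot: [[0.988, 0.155, 0.001], [0.155, -0.988, -0.001], [0.001, 0.001, -1.0]]
wrist_force: [0.1, 0.9, 3.5]
grip_width: 0.216
finger_force: 59.0
```

```bash
python3 -m handwheel '0 0 0 0 0 0 -1; 0 0 0 0 0 0 -0.3; 0 0 0 0 0 0 0.1; 0 0 0 0 0 0 0.1; 0 0 0 0 0 0 0.1; 0 0 0 0 0 0 0.1; 0 0 0 0 0 0.02 0.1; 0 0 0 0 0 0.03 0.1'
python3 - <<'E'
from m1 import *
st=r.sense(); print(st['tool_pos'],st['grip_width'])
for n in('top','scene'):
    S=snap(n)
    for a,c,m in blobs(S,(5,60,20),(25,255,255),(370,220,420,260) if n=='top' else (145,295,210,355),50)[:1]:
        P=by_depth(S,np.argwhere(m)[:,::-1])
        for z in (.06,.085,.1,.12,.14):
            q=P[np.abs(P[:,2]-z)<.006]; print(n,z,len(q),q.mean(0).round(4) if len(q) else '')
E
```

```text
time_s: 15.4
tool_pos: [0.4019, -0.3383, 0.1364]
tcp_rot: [[0.988, 0.155, -0.002], [0.155, -0.988, 0.002], [-0.002, -0.002, -1.0]]
wrist_force: [-0.0, -0.5, -0.3]
grip_width: 0.553
finger_force: 0.0
[ 0.40191329 -0.33829727  0.13636003] 0.5531125898563717
top 0.06 213 [ 0.4247 -0.3216  0.0602]
top 0.085 0 
top 0.1 0 
top 0.12 0 
top 0.14 0 
scene 0.06 1049 [ 0.4098 -0.3424  0.0608]
scene 0.085 27 [ 0.4065 -0.3419  0.0851]
scene 0.1 17 [ 0.4064 -0.3429  0.1008]
scene 0.12 30 [ 0.4067 -0.3421  0.1199]
scene 0.14 81 [ 0.4015 -0.3393  0.1402]
```

The tool stands upright again with its top at 0.140. I turn the closing axis to clamp x and go over the gap beside the catch.

```bash
python3 -m handwheel '0 0 0 0 0 0.06 0.1; 0 0 10 0 0 0.06 -1; 0 0 10 0.026 0.03 0 -1; 0 0 10 0.026 0.03 0 -1; 0 0 10 0.026 0.03 0 -1; 0 0 10 0.026 0.03 0 -1; 0 0 10 0.026 0.03 0 -1; 0 0 10 0.026 0.03 0 -1'
python3 -m handwheel '0 0 10 0.0045 0.0055 0 -1; 0 0 10 0 0 0 -1; 0 0 0 0 0 0 -1; 0 0 0 0 0 0 -1; 0 0 0 0 0 0 -1; 0 0 0 0 0 0 -1; 0 0 0 0 0 0 -1; 0 0 0 0 0 0 -1'
cat > cl.py <<'E'
from m1 import *
th=np.radians(8.9); R2=np.array([[np.cos(th),-np.sin(th)],[np.sin(th),np.cos(th)]]); O=np.array([.5421,-.0177])
cl=lambda P:np.c_[(np.atleast_2d(P)[:,:2]-O)@R2,np.atleast_2d(P)[:,2]]
wd=lambda x,y:O+R2@[x,y]
E
python3 - <<'E'
from cl import *
st=r.sense(); print(st['tool_pos'],cl(st['tool_pos']),st['tcp_rot'][:,1],st['q'])
W=snap('wrist'); save(W,'w5.png')
for lab,lo,hi in(('red',(0,140,60),(8,255,255)),):
    for a,c,m in blobs(W,lo,hi,(0,0,560,420),60)[:3]:
        P=by_depth(W,np.argwhere(m)[:,::-1]); C=cl(P); print(lab,a,c,np.percentile(C,[2,98],0).round(4).tolist()); t=C[C[:,2]>.135]; print(len(t),np.percentile(t,[3,50,97],0).round(4).tolist() if len(t) else '')
ij=np.argwhere(W['range_z']>0)[:,::-1]; C=cl(by_depth(W,ij)); v=cv2.cvtColor(W['pixels'],cv2.COLOR_RGB2HSV)[ij[:,1],ij[:,0]]
for z0 in(.1,.115,.13,.145,.16):
    k=(C[:,2]>z0)&(C[:,2]<z0+.015)&(C[:,0]>.01)&(C[:,0]<.07)&(C[:,1]<-.0)&(C[:,1]>-.15); print(z0,k.sum(),np.percentile(C[k],[3,50,97],0).round(4).tolist() if k.any() else '')
E
```

```text
time_s: 16.5
tool_pos: [0.5591, -0.1579, 0.2558]
tcp_rot: [[0.186, 0.982, -0.001], [0.982, -0.186, 0.0], [0.0, -0.001, -1.0]]
wrist_force: [0.1, 0.1, -1.0]
grip_width: -0.002
finger_force: 0.0
time_s: 17.5
tool_pos: [0.5631, -0.1536, 0.2572]
tcp_rot: [[-0.155, 0.988, 0.0], [0.988, 0.155, -0.0], [-0.0, 0.0, -1.0]]
wrist_force: [0.3, -0.9, -0.2]
grip_width: 0.004
finger_force: 0.0
[ 0.5630927  -0.15357978  0.25716672] [[-0.00028207 -0.13749155  0.25716672]] [9.87904012e-01 1.55066616e-01 8.24515944e-05] [-2.25600477e+01 -3.39642559e+00  9.63486033e+01  7.81479626e-04
  8.70427607e+01 -3.14807477e+01]
red 2384 [280.3 189.7] [[-0.0104, -0.1668, 0.0897], [0.0109, -0.0798, 0.1494]]
365 [[-0.0108, -0.1677, 0.1359], [-0.0001, -0.164, 0.1472], [0.0111, -0.0688, 0.3988]]
0.1 145 [[0.0177, -0.1042, 0.1006], [0.0215, -0.0972, 0.1072], [0.0265, -0.0919, 0.1143]]
0.115 168 [[0.0236, -0.1045, 0.1157], [0.0278, -0.097, 0.1228], [0.0338, -0.0918, 0.1295]]
0.13 198 [[0.03, -0.1043, 0.1307], [0.0342, -0.0973, 0.1377], [0.0396, -0.0918, 0.1444]]
0.145 213 [[0.0365, -0.1039, 0.1453], [0.0401, -0.0958, 0.1524], [0.0414, -0.0219, 0.1599]]
0.16 3651 [[0.0408, -0.1028, 0.1611], [0.0477, -0.058, 0.1667], [0.0565, -0.0198, 0.1688]]
```

View pics/w5.png

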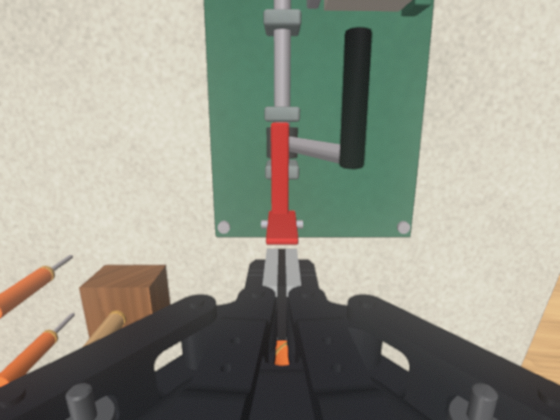

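The wrist view shows the red tab at (282,228), its nose running up to (280,130) in front of the stem at (315,150), the black handle from (357,35) to (352,165), and the wooden tool upright in the stand. I go down into the gap and push the tab over in an arc.

```bash
python3 -m handwheel '0 0 0 0 0 -0.05 -1; 0 0 0 0 0 -0.04 -1; 0 0 0 0 0 -0.03 -1; 0 0 0 0 0 0 -1; 0 0 0 0 0 0 -1; 0 0 0 0.0033 -0.021 0 -1; 0 0 0 0.0027 -0.0173 -0.005 -1; 0 0 0 0.002 -0.0127 -0.0087 -1'
python3 -m handwheel '0 0 0 0.0015 -0.0097 -0.012 -1; 0 0 0 0.0009 -0.0054 -0.0103 -1; 0 0 0 0 0 0 -1; 0 0 0 0 0 0 -1; 0 0 0 0 0 0 -1; 0 0 0 0 0 0.03 -1; 0 0 0 0 0 0.05 -1; 0 0 0 0 0 0.05 -1'
python3 - <<'E'
from cl import *
print(cl(r.sense()['tool_pos']))
for n,b in(('scene',(240,220,320,310)),('top',(305,165,360,205))):
    S=snap(n)
    for a,c,m in blobs(S,(0,140,60),(8,255,255),b,15)[:3]:
        P=by_depth(S,np.argwhere(m)[:,::-1]); C=cl(P); C=C[C[:,2]<.25]; print(n,a,c,np.percentile(C,[3,50,97],0).round(4).tolist())
E
```

```text
time_s: 18.55
tool_pos: [0.5722, -0.2067, 0.1244]
tcp_rot: [[-0.154, 0.988, 0.003], [0.988, 0.154, -0.001], [-0.002, 0.002, -1.0]]
wrist_force: [0.7, 0.9, 1.1]
grip_width: 0.002
finger_force: 0.8
time_s: 19.55
tool_pos: [0.5731, -0.2191, 0.2322]
tcp_rot: [[-0.156, 0.988, -0.001], [0.988, 0.156, 0.0], [0.001, -0.001, -1.0]]
wrist_force: [0.7, 0.1, -0.2]
grip_width: -0.004
finger_force: 0.0
[[-0.00057201 -0.20377957  0.23216591]]
scene 379 [271.4 293.3] [[-0.0117, -0.2195, 0.0903], [-0.0001, -0.1829, 0.0987], [0.012, -0.1551, 0.1495]]
top 360 [346.4 191.7] [[-0.0019, -0.2207, 0.0958], [0.0061, -0.2147, 0.0996], [0.0108, -0.2044, 0.1046]]Traceback (most recent call last):
  File "<stdin>", line 6, in <module>
    return _quantile_unchecked(
        a, q, axis, out, overwrite_input, method, keepdims, weights)
    return _ureduce(a,
                    func=_quantile_ureduce_func,
    ...<5 lines>...
                    overwrite_input=overwrite_input,
                    method=method)
    r = func(a, **kwargs)
    result = _quantile(arr,
                       quantiles=q,
    ...<2 lines>...
                       out=out,
                       weights=wgt)
    slices_having_nans = np.isnan(arr[-1, ...])
                                  ~~~^^^^^^^^^
IndexError: index -1 is out of bounds for axis 0 with size 0
```

The catch tab now lies at clamp y ≈ -0.22, z ≈ 0.097, about 1.3 rad. Next I go over the lever grip and down around the handle.

```bash
python3 -m handwheel '0 0 0 0.0084 0.0526 0 0.5; 0 0 0 0.0084 0.0526 0 0.5; 0 0 0 0.0084 0.0526 0 0.5; 0 0 0 0 0 0 0.5; 0 0 0 0 0 -0.02 0.5; 0 0 0 0 0 -0.03 0.5; 0 0 0 0 0 -0.03 0.5; 0 0 0 0 0 -0.011 0.5'
python3 - <<'E'
from cl import *
st=r.sense(); print(cl(st['tool_pos']),st['wrist_force'])
W=snap('wrist'); save(W,'w6.png')
E
```

```text
time_s: 20.65
tool_pos: [0.5963, -0.0627, 0.1359]
tcp_rot: [[-0.153, 0.988, -0.006], [0.988, 0.153, 0.001], [0.002, -0.006, -1.0]]
wrist_force: [0.1, 0.2, -0.5]
grip_width: 0.749
finger_force: 0.0
[[ 0.04659965 -0.05287064  0.13588508]] [ 0.09445114  0.15420143 -0.51492007]
```

View pics/w6.png

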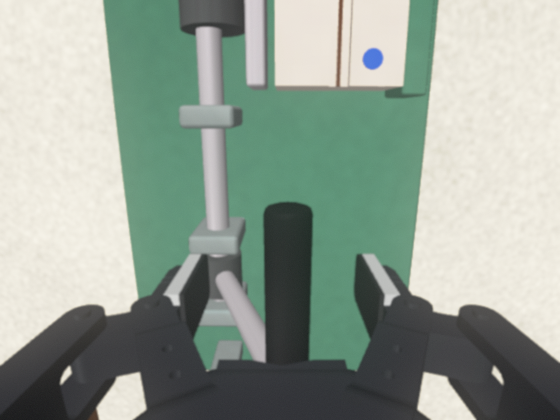

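The wrist view shows the black handle at (288,285), centred between the open fingers, with the stem on the right side. I close, then pull along the arc.

```bash
python3 -m handwheel '0 0 0 0 0 0 -1; 0 0 0 0 0 0 -1; 0 0 0 0 0 0 -1; 0 0 0 0 0 0 -1; 0 0 0 0 0 0 -1; 0 0 0 0 0 0 -1; 0 0 0 -0.0088 -0.0014 0.0033 -1; 0 0 0 -0.0088 -0.0014 0.0027 -1'
python3 -m handwheel '0 0 0 -0.0091 -0.0014 0.0020 -1; 0 0 0 -0.0091 -0.0014 0.0013 -1; 0 0 0 -0.0092 -0.0014 0.0005 -1; 0 0 0 -0.0092 -0.0014 -0.0001 -1; 0 0 0 -0.0092 -0.0014 -0.0008 -1; 0 0 0 -0.0092 -0.0014 -0.0015 -1; 0 0 0 -0.009 -0.0014 -0.0022 -1; 0 0 0 -0.009 -0.0014 -0.0029 -1'
python3 -c "
from cl import *
print(cl(r.sense()['tool_pos']))"
```

```text
time_s: 21.7
tool_pos: [0.5843, -0.0646, 0.148]
tcp_rot: [[-0.155, 0.988, 0.01], [0.988, 0.155, -0.0], [-0.002, 0.01, -1.0]]
wrist_force: [10.3, 0.8, 0.4]
grip_width: 0.187
finger_force: 59.0
time_s: 22.7
tool_pos: [0.5141, -0.0758, 0.1486]
tcp_rot: [[-0.155, 0.988, 0.018], [0.988, 0.155, -0.0], [-0.003, 0.018, -1.0]]
wrist_force: [9.4, 2.3, 1.1]
grip_width: 0.186
finger_force: 61.4
[[-0.03669047 -0.05303696  0.14863167]]
```

```bash
python3 -m handwheel '0 0 0 -0.0084 -0.0013 -0.0035 -1; 0 0 0 -0.0084 -0.0013 -0.0041 -1; 0 0 0 -0.0079 -0.0012 -0.0048 -1; 0 0 0 -0.0077 -0.0012 -0.0054 -1; 0 0 0 0 0 0 -1; 0 0 0 0 0 0 -1; 0 0 0 0 0 0 -1; 0 0 0 0 0 0 -1'
python3 -c "
from cl import *
print(cl(r.sense()['tool_pos']))"
```

```text
time_s: 23.7
tool_pos: [0.4798, -0.081, 0.1289]
tcp_rot: [[-0.155, 0.988, 0.012], [0.988, 0.155, -0.001], [-0.003, 0.012, -1.0]]
wrist_force: [5.3, 2.4, 8.3]
grip_width: 0.188
finger_force: 66.5
[[-0.07131724 -0.05295138  0.12885467]]
```

```bash
python3 -m handwheel '0 0 0 -0.003 -0.0005 -0.0025 -1; 0 0 0 0 0 0 -1; 0 0 0 0 0 0 -1; 0 0 0 0 0 0 -1; 0 0 0 0 0 0 -1; 0 0 0 0 0 0 -1; 0 0 0 0 0 0 -1; 0 0 0 0 0 0 -1'
python3 - <<'E'
from cl import *
st=r.sense(); print(cl(st['tool_pos']),st['qvel'])
for n,b in(('scene',(240,220,330,320)),('top',(315,165,370,215))):
    S=snap(n)
    for a,c,m in blobs(S,(0,140,60),(8,255,255),b,15)[:1]:
        C=cl(by_depth(S,np.argwhere(m)[:,::-1])); print(n,'tab',a,c,np.percentile(C,[3,50,97],0).round(4).tolist())
    for a,c,m in blobs(S,(5,60,20),(25,255,255),(370,220,420,260) if n=='top' else (145,295,210,355),50)[:1]:
        P=by_depth(S,np.argwhere(m)[:,::-1])
        for z in (.06,.1,.14):
            q=P[np.abs(P[:,2]-z)<.006]; print(n,z,len(q),q.mean(0).round(4) if len(q) else '')
S=load('scene'); save(S,'s7.png',(90,150,400,390),2.4)
E
```

```text
time_s: 24.7
tool_pos: [0.4779, -0.0814, 0.1274]
tcp_rot: [[-0.155, 0.988, 0.015], [0.988, 0.155, -0.0], [-0.003, 0.014, -1.0]]
wrist_force: [5.0, 3.5, 10.0]
grip_width: 0.191
finger_force: 66.8
[[-0.07329816 -0.05296227  0.12735722]] [-0.0531666   0.08125931 -0.07469081  0.01090697  0.00328013 -0.01287021]
scene tab 480 [271.8 290.2] [[-0.0113, -0.2243, 0.0899], [-0.0004, -0.1765, 0.1008], [0.0117, -0.1439, 0.1698]]
scene 0.06 1108 [ 0.4074 -0.3424  0.0606]
scene 0.1 23 [ 0.4064 -0.3427  0.1009]
scene 0.14 77 [ 0.4013 -0.3393  0.1405]
top tab 347 [327.4 203.2] [[-0.1118, -0.1031, 0.4324], [-0.0901, -0.0771, 0.4438], [-0.0631, -0.0515, 0.4536]]
top 0.06 648 [ 0.4031 -0.3376  0.0599]
top 0.1 9 [ 0.4013 -0.3325  0.0994]
top 0.14 43 [ 0.4017 -0.3393  0.1399]
```

View pics/s7.png

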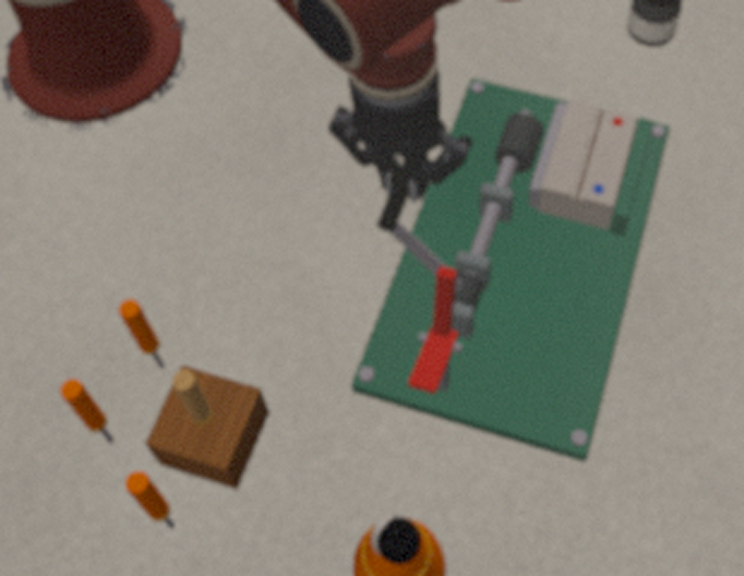

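The final crop shows the handle held and pulled towards the robot at crop (390,210), the red tab laid over at (430,370) with its nose up, the wooden tool upright in the stand at (190,395), and the doll and the visible jar in place. I hand the job in.

```bash
python3 -c "
from plant import sign_off
print(sign_off())"
```

```text
the job is handed in; nothing more can be done
None
```

I handed the job in at about 25 s with every step carried out: seam run from red to blue, tool back upright in its stand, catch over at about 1.3 rad, and lever held at about 1.02 rad. These are my own measurements, and the hand-in returned no verdict.

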